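Clear down the used sample tubes

ROBOT

A 6-joint arm with a two-finger parallel gripper is mounted at the origin on a cart in front of the work surface, level with it; the furniture and walls round the work are solid. World frame = base frame: x ahead of the robot, y to its left, z up, the work surface at z = 0. Lengths are in m, angles in rad, forces in N, time in s.
With the tool pointing down it reaches from about 0.275 to 0.875 m from the base axis. Payload 12.5 kg.
Tool frame: the origin (TCP) lies at the very end of the fingers, on their centre line; the grasp point (between the pads) lies 19 mm behind it; z points along the fingers, y is the direction in which the jaws open and shut (so a half turn about z gives the same grasp; the last joint's range is limited). The gripper opens to 85 mm and grips with 20 to 120 N. Pads are 22 mm wide; open, the fingers measure 114 mm over their backs; the gripper's body (76 mm by 85 mm) begins 54 mm behind the grasp point. The pads swing forward as they close: fully open they stand 13 mm farther back than shut.
Start: joints at [-1.302, 0.351, 1.652, -0, 1.139, -0.085], TCP at [0.191, -0.516, 0.231] pointing down, gripper open.
Joint ranges: [-2.75, 2.75], [-0.79, 2.1], [0.01, 2.65], [-1.57, 4.71], [0.07, 3.14], [-2.87, 2.87]. Speed limits (rad/s): [2.22, 2.22, 2.79, 3.14, 3.14, 3.14].

INTERFACE

Orientations are given as a unit quaternion [x, y, z, w].
In Python, from workcell import bot, effector, inverse_kinematics, imaging, ticket, readout gives the robot as it stands. Calls block until the motion is done:
- bot.reach(position, orientation): joint-space move of the TCP to a pose.
- bot.line_to(position, attitude=None, rate=0.15, until_force=None): straight line of the TCP; attitude=None keeps the orientation; rate is the mean speed in m/s. With until_force (N) it stops when the force on the tool has changed by that much, and returns True; else False.
- bot.move_j(angles): joint-space move.
- effector.let_go() and effector.close_gripper(squeeze=None): open the fingers fully, or close them until they stop; squeeze is the grip in N (None keeps the last).
- bot.hold(seconds).
- inverse_kinematics(position, orientation): joint angles nearest the present ones, or None.
- imaging.camera(name): name is "scene" or "top"; returns a dict with "pixels" (400x640x3 uint8, blue, green, red), "depth" (400x640 float32, m along the optical axis (not along the pixel's ray), 0 where there is no reading), "K" (3x3 intrinsics, pixels), "xyz" and "attitude" of the camera in the world. Camera axes: x right, y down, z forward; pixel columns grow to the right and rows downward; lengths in m; the calibration is good to about 2 mm. A picture is of the moment at which its call begins.
A pose or a line that the arm cannot do raises bot.PlanningError and nothing moves.
- ticket.job_done(): hands the job in, once; it reports no verdict.
Trained networks look in a picture, given as the dict that the camera call returned (one of the last four; its "shot" number tells which), for a name from the list of things; names that differ only in an ending like _2 or _b are one class to them, and where a whole thing is asked for, a point or a joint stands for the part that bears it (a point fixed in the world has none). Each returns a list of dicts, best first, with "score" (0 to 1); they miss things now and then, are a little off and sometimes report something else, mostly with a low value. They report only what shows in the picture. A call takes as long as a camera call.
- imaging.recognise(thing, picture): "location" ([column, row] in pixels, amid what is visible of it).
Readings, each from a call of its own:
- readout.read_clock(): time.
- readout.read_joint_positions(): joint angles.
- readout.read_qvel(): joint speeds.
- readout.read_joint_torque(): joint torques, N m.
- readout.read_tool_pos(): TCP position.
- readout.read_tool_rot(): TCP orientation.
- readout.read_force(): force on the tool from outside, world axes, zero at the start.
- readout.read_torque(): the same for the moment, N m.
- readout.read_opening(): finger opening in m.
Only numpy, scipy, OpenCV 4.12 (cv2) and the standard library are available. Lean on these libraries where they do the work, as an engineer would, in place of code of your own. Each camera call takes 0.05 s, during which the arm holds its last target.

TASK

Draw every used tube straight up out of the light stand without tipping or dragging the stand, and lay them all in the scoop tray beside the two that lie there. When every tube lies in the tray, carry it by its handle to the white discard bin, tip everything in over the lip, and then park the empty tray flat in its own place, the larger kerbed plate, with the handle out at the open side. If a tube should land beside the bin, put it in too; leave the bin and the stand upright and do not disturb the lancet box and the strip bottle.

Things in the scene. Friction and masses are not known exactly. Their poses are not given: they have to be found in the camera images.
- used1: used sample tube, a round glass body 13 mm across with a 16 mm wide, 17 mm high cap on top, 83 mm long over all, 12 g; origin at the middle of its rounded bottom end, z along the tube towards the cap. It stands upright in a cell of the stand at the start (bottom on the stand's floor). May be absent.
- used2: used sample tube, a round glass body 13 mm across with a 16 mm wide, 17 mm high cap on top, 83 mm long over all, 12 g; origin at the middle of its rounded bottom end, z along the tube towards the cap. It stands upright in a cell of the stand at the start (bottom on the stand's floor). May be absent.
- used3: used sample tube, a round glass body 13 mm across with a 16 mm wide, 17 mm high cap on top, 83 mm long over all, 12 g; origin at the middle of its rounded bottom end, z along the tube towards the cap. It stands upright in a cell of the stand at the start (bottom on the stand's floor). May be absent.
- used4: used sample tube, a round glass body 13 mm across with a 16 mm wide, 17 mm high cap on top, 83 mm long over all, 12 g; origin at the middle of its rounded bottom end, z along the tube towards the cap. It stands upright in a cell of the stand at the start (bottom on the stand's floor). May be absent.
- used5: used sample tube, a round glass body 13 mm across with a 16 mm wide, 17 mm high cap on top, 83 mm long over all, 12 g; origin at the middle of its rounded bottom end, z along the tube towards the cap. It stands upright in a cell of the stand at the start (bottom on the stand's floor). May be absent.
- spent1: spent sample tube that lies in the tray from the start, 88 mm long, about 13 mm thick (it does not roll), 16 mm cap, 12 g; its long axis is its own y (cap at +y, from y = -50 to +37 mm), z up, origin on its underside
- spent2: spent sample tube that lies in the tray from the start, 88 mm long, about 13 mm thick (it does not roll), 16 mm cap, 12 g; its long axis is its own y (cap at +y, from y = -50 to +37 mm), z up, origin on its underside
- tray: white slippery scoop tray, 160 g; origin at the centre of its underside, z up, +x towards the pouring lip. Pan x -85 to +94 mm, 110 mm wide, side and rear walls 40 mm high, 3 mm thick, floor 3 mm. No front wall: from x = +65 the floor ramps up 26 degrees to the lip (17 mm high). Tubes slide out when it is tipped lip-down 50 degrees or more. Bar handle level behind the rear wall (tray_handle)
- tray_handle (a point): middle of the tray's bar handle, 115 mm behind the tray's origin, 45 mm above its underside; axes as the tray's. The bar runs along the tray's x from -84 (rear wall) to -142 mm, 16 mm wide (y), 20 mm high, flat upright sides. Grip it firmly across its width (60 N or more), or the tray droops; the hand may lean along the bar's length
- tray_lip (a point): middle of the upper edge of the tray's pouring lip. Axes as the tray's
- stand: light loose white tube stand (80 g), 48 by 180 mm, 45 mm high; origin at the centre of its underside, z up, long side along y. Five square cells 15 mm wide at x = 0, y = -68, -34, 0, +34, +68 mm, 40 mm deep, floor 5 mm above the underside; a tube's top is 88 mm above the underside. It tips or comes along if a tube is not drawn straight up
- bin: white open discard bin, 221 mm (x) by 144 mm (y) over the rim, 72 mm high, inside about 204 x 126 mm at the floor, which is 3 mm thick; 0.45 kg, loose on the desk; origin at the centre of its underside, z up
- dock: the tray's own place, fixed: the LARGER of two white kerbed plates. Plate 3 mm thick; kerbs 12 mm high, 8 mm wide on three sides of a space 204 mm (x -102 to +102) by 124 mm (y), open at -x, where the tray's handle sticks out. Origin at the centre of its underside, z up. The tray, lip to +x, belongs with its origin over this one, 3 mm up
- small_dock: the smaller plate with kerbs, for the lancet box: space of 80 x 84 mm, same build, fixed; origin at the centre of its underside
- lancets: box of lancets 66 x 70 x 46 mm, a bystander standing on the smaller plate; origin at the centre of its underside
- strips: bottle of test strips with a black cap, 50 mm across, 133 mm high, a bystander; origin at the centre of its underside

How it is judged:
By the outcome, as a careful person would: the job done as asked, in the order asked, and still so for the second after the job is handed in, with the robot touching nothing.
Of used1, used2, used3, used4, used5 only 3 to 5 are there at a start; the rules pass over those that are not, and their reading is None.
At some moment in a run one of bin may be knocked a few centimetres aside while the robot is not near it.
It also fails if it takes over 210 s, if anything falls off the work surface, if the arm or the gripper's body presses on something with over 40 N, if the wrist force passes 120 N, or if a joint passes its speed limit or range.

## Working session

There is one attempt and no reset: what is moved stays moved. The work goes in short steps, each a Python script; the robot and the scene stay as the last script left them, time stands still between calls to the robot, and variables do not carry over. Pictures are saved under pics/ and viewed, and the job is handed in when it is done.

```bash
ls; mkdir -p pics; python3 - <<'E'
from workcell import bot, effector, inverse_kinematics, imaging, ticket, readout
import cv2
for n in ("scene","top"):
    p=imaging.camera(n); cv2.imwrite(f"pics/{n}0.png",p["pixels"]); print(n,p["xyz"],p["attitude"],p["K"])
    for t in ("used1","spent1","tray","tray_handle","tray_lip","stand","bin","dock","small_dock","lancets","strips"):
        print(t,[(d["location"],round(d["score"],2)) for d in imaging.recognise(t,p)])
print(readout.read_clock())
E
```

```text
pics
scene [ 0.0279706  -1.22180765  0.6696565 ] [ 0.83526362 -0.18203668  0.12153797 -0.50440644] [[493.55864132   0.         316.65207803]
 [  0.         493.55864132 205.35977965]
 [  0.           0.           1.        ]]
used1 [([241.0, 166.7], 0.63), ([251.3, 178.6], 0.53)]
spent1 [([288.4, 227.2], 0.4)]
tray []
tray_handle [([241.0, 166.5], 0.49)]
tray_lip [([279.9, 227.1], 0.7)]
stand [([246.8, 185.4], 0.71)]
bin [([307.2, 167.0], 0.8)]
dock [([376.1, 234.3], 0.55)]
small_dock [([352.9, 208.9], 0.56)]
lancets [([338.6, 198.5], 0.8)]
strips [([396.7, 255.4], 0.62)]
top [ 0.39001739 -0.14460762  1.24367903] [-0.70517699  0.70698897 -0.04041987  0.03547172] [[469.56473471   0.         318.25709738]
 [  0.         469.56473471 203.06024795]
 [  0.           0.           1.        ]]
used1 [([242.8, 241.5], 0.57), ([202.0, 239.3], 0.52), ([184.1, 240.3], 0.4)]
spent1 [([325.9, 228.4], 0.58), ([324.3, 250.4], 0.45)]
tray [([324.3, 237.4], 0.97)]
tray_handle [([319.8, 235.3], 0.57), ([204.1, 154.7], 0.57)]
tray_lip [([199.8, 242.2], 0.63)]
stand [([221.1, 239.5], 0.73), ([182.1, 241.2], 0.48)]
bin [([203.1, 155.8], 0.74)]
dock [([374.6, 149.7], 0.81)]
small_dock [([313.6, 156.8], 0.74)]
lancets []
strips [([441.4, 168.4], 0.64)]
1.2
```

View pics/top0.png

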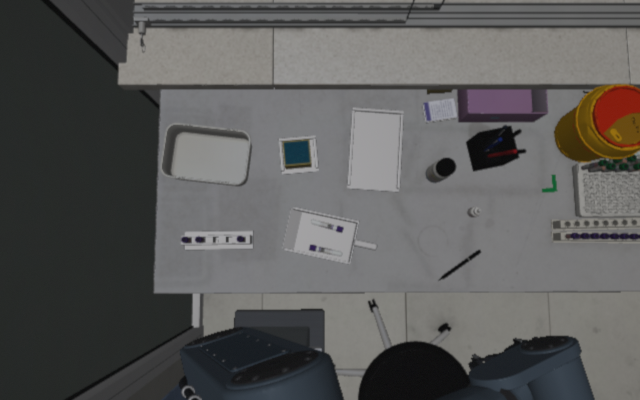

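View pics/scene0.png

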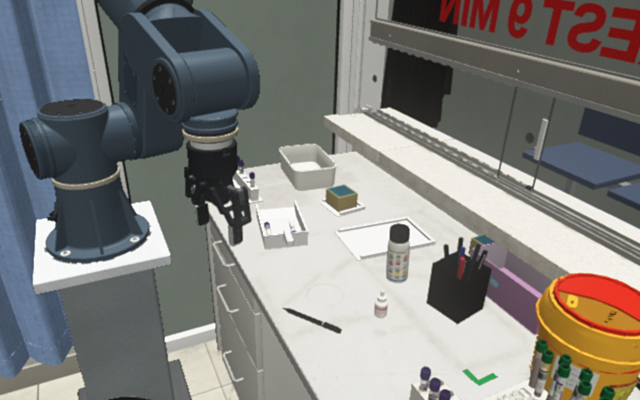

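```bash
cat > h.py <<'E'
from workcell import bot, effector, inverse_kinematics, imaging, ticket, readout
import cv2, numpy as np
from scipy.spatial.transform import Rotation as R
def topts(p):
    K=p["K"];d=p["depth"];v,u=np.mgrid[:400,:640]
    c=np.stack([(u-K[0,2])*d/K[0,0],(v-K[1,2])*d/K[1,1],d],-1)
    w=c@R.from_quat(p["attitude"]).as_matrix().T+p["xyz"]; w[d==0]=np.nan
    return w
def proj(p,X):
    c=(np.atleast_2d(X)-p["xyz"])@R.from_quat(p["attitude"]).as_matrix()
    q=c@p["K"].T; return q[:,:2]/q[:,2:]
def pix2z(p,uv,z):
    r=R.from_quat(p["attitude"]).as_matrix()@np.linalg.inv(p["K"])@np.array([uv[0],uv[1],1.])
    t=(z-p["xyz"][2])/r[2]; return np.array(p["xyz"])+t*r
E
python3 - <<'E'
from h import *
p=imaging.camera("top"); w=topts(p); np.save("w0.npy",w); np.save("img0.npy",p["pixels"])
im=p["pixels"][100:280,150:420]; cv2.imwrite("pics/z1.png",cv2.resize(im[90:180],None,fx=2.9,fy=2.9,interpolation=cv2.INTER_CUBIC))
cv2.imwrite("pics/z2.png",cv2.resize(p["pixels"][225:256,170:265],None,fx=8,fy=8,interpolation=cv2.INTER_CUBIC))
for r in (233,236,238,240,242,244,247): print(r,' '.join(f"{1000*z:.0f}" for z in w[r,176:262,2]))
print(w[240,180],w[240,250],w[270,300])
z=w[:,:,2]
# height map picture
h=np.clip(z*2000,0,255); h[np.isnan(h)]=0
cv2.imwrite("pics/hm.png",cv2.resize(cv2.applyColorMap(h[95:270,155:420].astype(np.uint8),cv2.COLORMAP_JET),None,fx=3,fy=3,interpolation=cv2.INTER_NEAREST))
E
```

```text
233 1 0 -2 1 1 -3 -3 2 -3 5 6 9 8 2 6 4 3 6 6 5 8 4 6 7 4 4 6 1 3 4 6 2 6 4 8 7 2 6 8 3 8 3 8 -0 3 4 2 2 6 3 4 8 8 5 6 3 1 9 7 0 6 6 -0 -2 6 4 6 4 4 3 2 5 9 2 6 9 5 1 -6 -4 -1 3 -0 1 3 4
236 2 -4 -1 -1 -1 46 41 44 44 44 47 46 46 41 46 42 43 41 47 43 44 46 44 42 47 46 45 48 46 45 45 43 45 46 45 42 45 46 43 44 44 47 49 46 44 47 46 46 47 39 42 46 47 43 42 47 44 45 46 48 42 42 47 87 84 85 43 46 46 43 48 47 43 44 47 24 11 2 -0 -0 -1 3 3 -2 -1 3
238 -4 2 1 0 -1 45 85 83 88 85 88 86 76 56 43 35 42 44 43 42 89 87 86 85 88 85 77 51 41 24 44 48 45 45 43 45 46 36 23 13 8 1 6 46 49 45 47 47 43 44 42 25 16 6 6 5 46 41 50 44 46 91 85 83 84 86 89 83 47 30 44 46 44 40 46 23 10 1 -1 -1 -3 3 -1 1 -2 1
240 -0 -2 3 -3 7 87 84 85 86 80 87 88 83 64 59 44 49 41 44 91 86 86 83 88 89 87 77 60 53 44 48 41 46 45 49 42 45 34 28 10 8 7 3 44 43 45 40 45 45 47 41 33 17 4 6 -1 43 49 44 43 44 93 80 81 89 84 86 78 52 38 43 46 47 46 48 27 5 -4 -1 -1 -0 -2 0 -2 2 0
242 -1 2 -0 0 -2 45 88 86 88 87 86 80 64 55 50 41 42 44 46 45 84 90 87 85 84 75 61 51 42 44 43 44 41 41 50 44 47 nan 21 10 7 7 8 46 44 44 46 46 45 45 46 27 16 2 4 8 43 48 44 44 42 47 45 84 87 77 45 28 nan 9 47 44 48 44 45 21 8 3 -4 1 -1 1 -0 3 -1 1
244 -1 1 -1 -2 1 45 45 43 46 48 45 47 47 43 47 44 40 45 41 46 43 47 44 44 46 48 44 46 43 44 45 45 45 46 46 47 47 43 47 42 43 43 44 45 42 44 46 47 44 44 45 46 47 40 40 44 43 38 42 45 41 44 38 41 36 38 36 31 32 27 29 28 24 23 18 23 1 2 3 1 -3 -0 -1 -1 -1 1
247 -2 1 -2 3 -8 1 -1 -1 -6 7 4 6 4 2 8 8 1 9 5 2 7 3 9 5 2 1 3 6 2 3 2 4 7 4 6 6 4 2 4 2 5 8 7 2 9 1 7 4 5 6 3 5 7 3 5 4 2 3 6 4 3 7 4 6 10 -1 3 1 4 5 3 3 2 6 8 7 3 0 1 1 -0 -3 -2 -0 3 1
[0.42670992 0.20921824 0.00713291] [0.42499841 0.0202146  0.04847194] [ 0.34771399 -0.10524186  0.00404497]
```

View pics/z2.png

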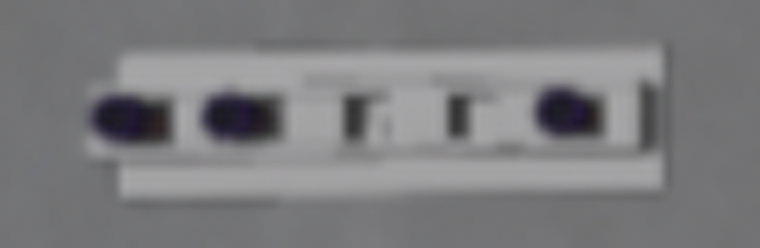

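View pics/hm.png

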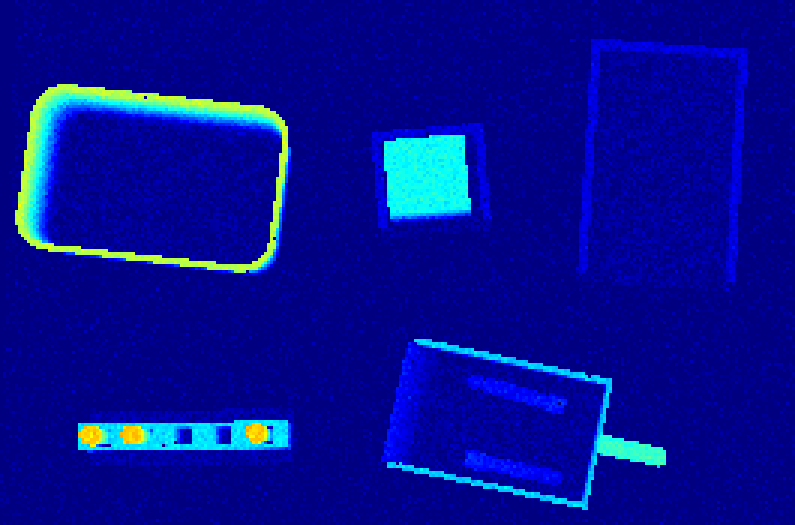

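View pics/z1.png

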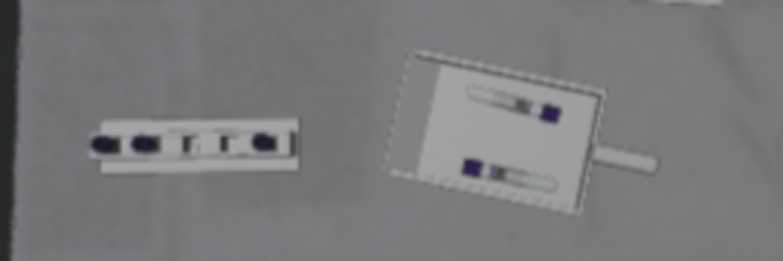

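```bash
cat >> h.py <<'E'
def avgw(n=4,cam="top"):
    ws=[]
    for _ in range(n):
        p=imaging.camera(cam); ws.append(topts(p))
    return p,np.nanmean(ws,0)
def rect(w,zlo,zhi,u0,u1,v0,v1):
    s=w[v0:v1,u0:u1].reshape(-1,3); s=s[(s[:,2]>zlo)&(s[:,2]<zhi)]
    r=cv2.minAreaRect((s[:,:2]*1000).astype(np.float32)); return len(s),r,cv2.boxPoints(r)
E
python3 - <<'E'
from h import *
p,w=avgw(6); np.save("w0.npy",w)
def pr(n,x): print(n,x[0],np.round(x[1][0],1),np.round(x[1][1],1),round(x[1][2],2))
pr("stand",rect(w,.04,.05,176,262,225,256))
pr("standbase",rect(w,.003,.05,176,262,225,256))
pr("bin",rect(w,.065,.08,155,260,115,195))
pr("tray",rect(w,.035,.043,275,365,200,270))
pr("traywall+",rect(w,.03,.07,275,357,200,270))
pr("handle",rect(w,.048,.06,350,385,230,256))
pr("dock",rect(w,.008,.018,335,415,100,200))
pr("dockplate",rect(w,.0018,.018,345,407,105,195))
pr("sdock",rect(w,.008,.018,275,325,130,180))
pr("lanc",rect(w,.04,.05,275,325,130,180))
s=w[225:256,176:262]
for a,b in ((180,190),(194,204),(235,247)):
    q=w[230:250,a:b].reshape(-1,3); q=q[(q[:,2]>.083)]; print(len(q),q.mean(0),(q.min(0)+q.max(0))/2, q.max(0)-q.min(0))
q=w[205:265,275:357].reshape(-1,3); q=q[(q[:,2]>.013)&(q[:,2]<.022)]; np.save("q.npy",q); print(len(q))
q=w[120:220,415:470].reshape(-1,3); q=q[q[:,2]>.12]; print("strips",q.mean(0))
print(readout.read_clock())
E
```

```text
stand 407 [426.3 108.6] [ 22.9 175.8] 0.23
standbase 1105 [423.4 107.6] [ 52.5 178.7] 1.23
bin 645 [643.5 133.1] [221.1 144.1] 83.37
tray 293 [ 434.6 -169. ] [188.5 112.9] 77.65
traywall+ 346 [ 435.8 -163.5] [177.4 112.9] 77.65
handle 144 [ 412.  -271.8] [57.2 15.8] 77.38
dock 622 [ 672.1 -307.4] [140.3 211.9] 85.9
dockplate 3766 [ 669.9 -308.9] [165.9 244.3] 89.48
sdock 305 [ 658.4 -100.1] [86.6 99.8] 4.96
lanc 558 [650.4 -97.6] [66.4 70.1] 5.39
35 [0.42537977 0.17620935 0.08641082] [0.42552802 0.17669277 0.08638072] [0.01232696 0.01543453 0.00592411]
35 [0.42543516 0.14214081 0.08609399] [0.42549688 0.14213991 0.08604363] [0.01232334 0.0147675  0.0060489 ]
35 [0.42676645 0.0403021  0.0861048 ] [0.42641616 0.03994484 0.08650663] [0.01464964 0.01455342 0.00647237]
488
strips [ 0.59741871 -0.46089347  0.13095415]
1.55
```

```bash
python3 - <<'E'
from h import *
w=np.load("w0.npy")
d=np.array([np.cos(np.radians(77.5)),np.sin(np.radians(77.5))]); n=np.array([-d[1],d[0]])
o=np.array([.4366,-.1600])
s=w[200:270,275:385].reshape(-1,3); s=s[s[:,2]>.004]
a=(s[:,:2]-o)@d; b=(s[:,:2]-o)@n
def st(m,x): print(m.sum(),np.round(1000*np.percentile(x[m],[0,5,50,95,100]),1))
st((s[:,2]>.048),a); st((s[:,2]>.048),b)
m=(s[:,2]>.034)&(abs(b)<.045)&(abs(b)>.012); st(m,a); print("rear")
m=(s[:,2]>.034)&(abs(a)<.07)&(b>0); st(m,b); m=(s[:,2]>.034)&(abs(a)<.07)&(b<0); st(m,b)
m=(s[:,2]>.034)&(abs(b)>.045); st(m,a)
m=(s[:,2]<.022)&(abs(b)<.045)&(a>.06); st(m,a)
m=(s[:,2]>.006)&(s[:,2]<.025)&(abs(b)<.048)&(a<.06)&(a>-.075)
from scipy.cluster.vq import kmeans2
for i in range(2):
    k=m&((b>0) if i else (b<0)); q=np.c_[a,b][k]*1000; print(cv2.minAreaRect(q.astype(np.float32)), k.sum())
E
```

```text
144 [-143.  -139.2 -113.9  -88.6  -85.9]
144 [-8.1 -7.1  0.1  7.   7.8]
39 [-87.4 -87.2 -85.3 -83.8 -83.7]
rear
109 [51.4 51.8 54.1 56.3 56.6]
110 [-56.3 -56.1 -53.7 -51.5 -51.4]
280 [-87.4 -84.   -4.4  76.7  85.2]
388 [60.1 65.2 78.8 91.6 93.2]
((-8.097801208496094, -27.575206756591797), (130.0164794921875, 25.05917739868164), 5.377532958984375) 175
((-23.241127014160156, 34.30400848388672), (92.86739349365234, 19.688302993774414), 4.772855281829834) 176
```

```bash
cat >> h.py <<'E'
def q_from(t,jaw):
    t=np.array(t,float);t/=np.linalg.norm(t); j=np.array(jaw,float); j-=t*(j@t); j/=np.linalg.norm(j)
    return R.from_matrix(np.c_[np.cross(j,t),j,t]).as_quat()
dT=np.array([np.cos(np.radians(77.5)),np.sin(np.radians(77.5)),0]); nT=np.array([-dT[1],dT[0],0]); oT=np.array([.4366,-.1608,0])
def tr(a,b,z): return oT+a*dT+b*nT+np.array([0,0,z])
Z=np.array([0,0,1.])
E
python3 - <<'E'
from h import *
p=imaging.camera("top")
for uv in ((311.4,221.7),(343,229.7),(309.7,246.9),(341.7,254)):
    x=pix2z(p,uv,.012)-oT; print(np.round([x@dT,x@nT],4))
def chk(n,pos,t,jaw):
    for s in (1,-1):
        j=inverse_kinematics(list(pos),list(q_from(t,s*np.array(jaw)))); print(n,s,None if j is None else np.round(j,2))
for y,x in ((.0402,.4264),(.142,.4255),(.1765,.4255)):
    chk("pick",(x,y,.066),-Z,(1,0.007,0)); chk("pickup",(x,y,.2),-Z,(1,0,0))
c=np.sqrt(.5)
t=-dT*c-Z*c
for b in (-.007,.011): chk("rel",tr(-.07,b,.007)-.061*t,t,nT)
t=-nT*c-Z*c; chk("rel3",tr(.052,-.045,.007)-.061*t,t,dT)
for lean in (0,20,35):
    l=np.radians(lean); t=dT*np.sin(l)-Z*np.cos(l); chk(f"handle{lean}",tr(-.115,0,.045)+.019*t,t,nT)
    # pour dir along bin long axis, +y
    a=np.radians(83.4); d=np.array([np.cos(a),np.sin(a),0]); n=np.array([-d[1],d[0],0])
    for th in (0,30,60):
        th=np.radians(th); X=d*np.cos(th)-Z*np.sin(th); Zt=d*np.sin(th)+Z*np.cos(th)
        lip=np.array([.6435,.133,.08])-.06*d
        O=lip-.094*X-.017*Zt; H=O-.115*X+.045*Zt; t=X*np.sin(l)-Zt*np.cos(l)
        chk(f"pour{lean} {np.degrees(th):.0f} {np.round(H,2)}",H+.019*t,t,n)
    a=np.radians(-4.1); d=np.array([np.cos(a),np.sin(a),0]); n=np.array([-d[1],d[0],0]); t=d*np.sin(l)-Z*np.cos(l)
    H=np.array([.6681,-.3071,.003])-.115*d+.045*Z; chk(f"dock{lean}",H+.019*t,t,n)
E
```

```text
[ 0.0329 -0.0306]
[-0.0526 -0.0278]
[0.0231 0.0348]
[-0.0624  0.0349]
pick 1 [-0.01  0.41  2.08 -0.    0.64 -0.02]
pick -1 None
pickup 1 [-0.01  0.17  1.98 -0.    0.99 -0.01]
pickup -1 None
pick 1 [ 0.22  0.44  2.04 -0.    0.67  0.21]
pick -1 None
pickup 1 [ 0.22  0.21  1.94 -0.    1.    0.22]
pickup -1 None
pick 1 [ 0.29  0.45  2.01 -0.    0.68  0.29]
pick -1 [ 0.29  0.45  2.01 -0.    0.68 -2.86]
pickup 1 [ 0.29  0.23  1.91 -0.    1.01  0.29]
pickup -1 [ 0.29  0.23  1.91 -0.    1.01 -2.85]
rel 1 [-0.11  0.67  1.97 -1.05  0.95 -2.2 ]
rel -1 [-0.11  0.67  1.97 -1.05  0.95  0.94]
rel 1 [-0.1   0.65  2.02 -1.06  0.94 -2.17]
rel -1 [-0.1   0.65  2.02 -1.06  0.94  0.98]
rel3 1 [-0.43  0.54  2.46  2.9   0.65  1.62]
rel3 -1 [-0.43  0.54  2.46  2.9   0.65 -1.52]
handle0 1 [-0.68  0.58  1.93 -0.    0.63  2.68]
handle0 -1 [-0.68  0.58  1.93 -0.    0.63 -0.46]
pour0 0 [ 0.61 -0.13  0.11] 1 None
pour0 0 [ 0.61 -0.13  0.11] -1 [-0.29  0.65  1.55 -0.    0.94 -0.17]
pour0 30 [ 0.62 -0.09  0.21] 1 [-0.03  0.58  1.49 -0.57  1.19 -2.8 ]
pour0 30 [ 0.62 -0.09  0.21] -1 [-0.03  0.58  1.49 -0.57  1.19  0
[... 700 characters left out ...]
1.36 -0.67  1.45  0.45]
dock20 1 [-0.64  0.67  1.78  0.45  0.44 -2.53]
dock20 -1 [-0.64  0.67  1.78  0.45  0.44  0.62]
handle35 1 [-0.91  0.74  1.76  0.51  1.12  2.11]
handle35 -1 [-0.91  0.74  1.76  0.51  1.12 -1.03]
pour35 0 [ 0.61 -0.13  0.11] 1 [-0.5   0.76  1.48  0.6   1.23  2.45]
pour35 0 [ 0.61 -0.13  0.11] -1 [-0.5   0.76  1.48  0.6   1.23 -0.69]
pour35 30 [ 0.62 -0.09  0.21] 1 None
pour35 30 [ 0.62 -0.09  0.21] -1 [-0.26  0.53  1.49  0.1   1.14 -0.18]
pour35 60 [ 0.63 -0.01  0.27] 1 [ 0.08  0.53  1.38 -0.44  1.35 -2.83]
pour35 60 [ 0.63 -0.01  0.27] -1 [ 0.08  0.53  1.38 -0.44  1.35  0.32]
dock35 1 [-0.7   0.67  1.91  1.43  0.35  2.75]
dock35 -1 [-0.7   0.67  1.91  1.43  0.35 -0.39]
```

```bash
cat >> h.py <<'E'
def F(): return np.round(readout.read_force(),1)
def pick(x,y,zt=.066):
    q=q_from(-Z,(1,.007,0))
    bot.reach([x,y,.2],list(q)); print("pre F",F())
    bot.line_to([x,y,.11],rate=.2); 
    print("hit",bot.line_to([x,y,zt],rate=.06,until_force=8))
    effector.close_gripper(squeeze=25); print("open",readout.read_opening(),F())
    bot.line_to([x,y,.2],rate=.1); print("up",F(),readout.read_opening(),readout.read_tool_pos())
def release(t,jaw,Bpt,L=.061):
    q=list(q_from(t,jaw)); P=Bpt-L*t
    bot.line_to(list(P+.1*Z),q,rate=.15)
    print("touch",bot.line_to(list(P),rate=.06,until_force=4),F())
    effector.let_go(); bot.hold(.2)
    bot.line_to(list(np.array(readout.read_tool_pos())+.1*Z),rate=.2)
c45=np.sqrt(.5)
def shot(n,u0=150,u1=420,v0=90,v1=280,cam="top",f=2.9):
    p=imaging.camera(cam); cv2.imwrite(f"pics/{n}.png",cv2.resize(p["pixels"][v0:v1,u0:u1],None,fx=f,fy=f,interpolation=cv2.INTER_CUBIC)); return p
E
python3 - <<'E'
from h import *
t=nT*c45-Z*c45
print(inverse_kinematics(list(tr(.052,.045,.007)-.061*t),list(q_from(t,dT))),inverse_kinematics(list(tr(.052,.045,.007)-.061*t),list(q_from(t,-dT))))
pick(.4262,.0402)
shot("a1"); shot("a1s",150,420,120,280,"scene")
print(readout.read_clock())
E
```

```text
[-0.30637026  0.85458044  1.51176502 -0.06233378  1.55872134 -1.63249335] [-0.30637026  0.85458044  1.51176502 -0.06233378  1.55872134  1.50909931]
pre F [-0.7  0.7 -0.6]
hit False
open 0.01497095894625999 [ 0.2 -0.4  1. ]
up [-0.5  0.2 -0.7] 0.014975789380812779 [0.42595558 0.04019729 0.19952575]
7.475
```

View pics/a1s.png

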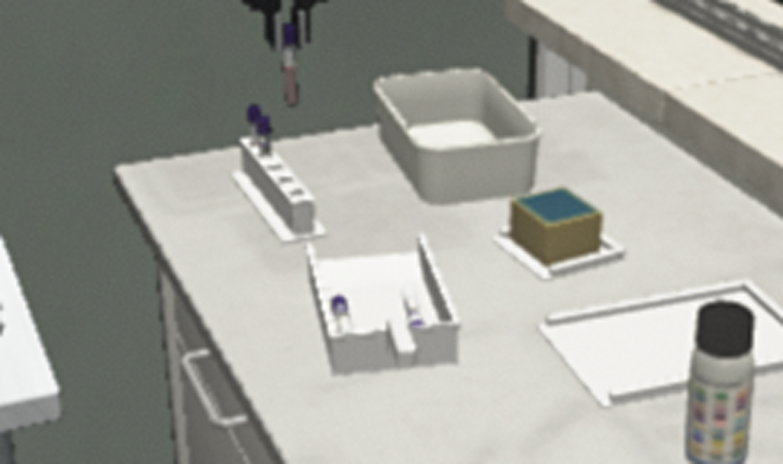

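View pics/a1.png

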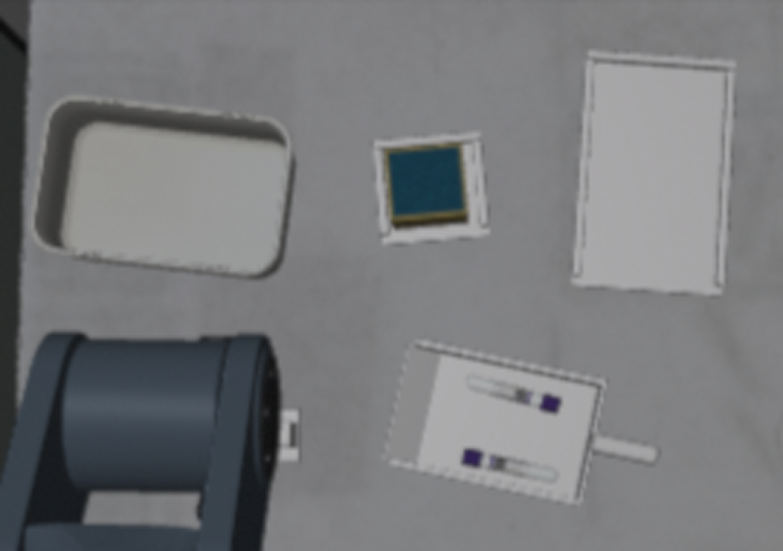

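The tube hangs straight under the fingers (scene crop, 289, 35–105), and the stand is upright with two tubes still in it. Now laying it in the tray.

```bash
python3 - <<'E'
from h import *
t=-dT*c45-Z*c45
release(t,-nT,tr(-.07,-.008,.007))
bot.reach([.4255,.142,.2],list(q_from(-Z,(1,.007,0))))
shot("a2",270,400,190,280,f=6); shot("a2s",150,420,120,280,"scene")
print(readout.read_clock())
E
```

```text
touch False [-0.2 -0.   1.2]
13.8667
```

View pics/a2.png

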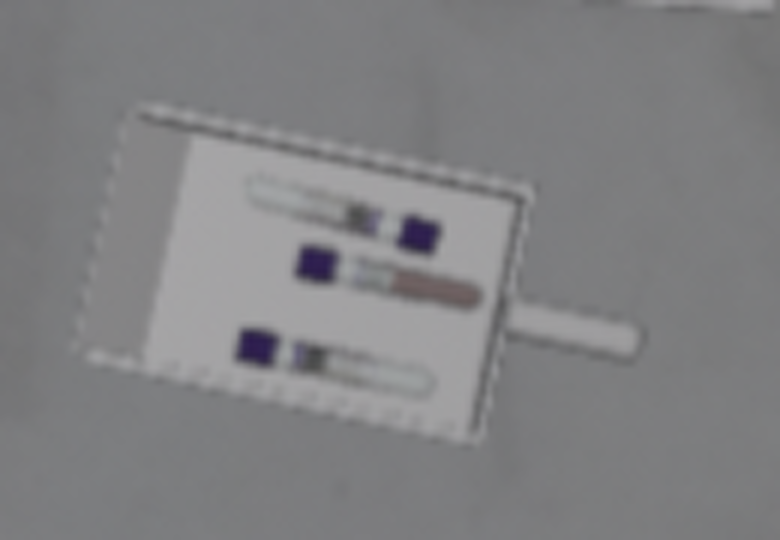

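View pics/a2s.png

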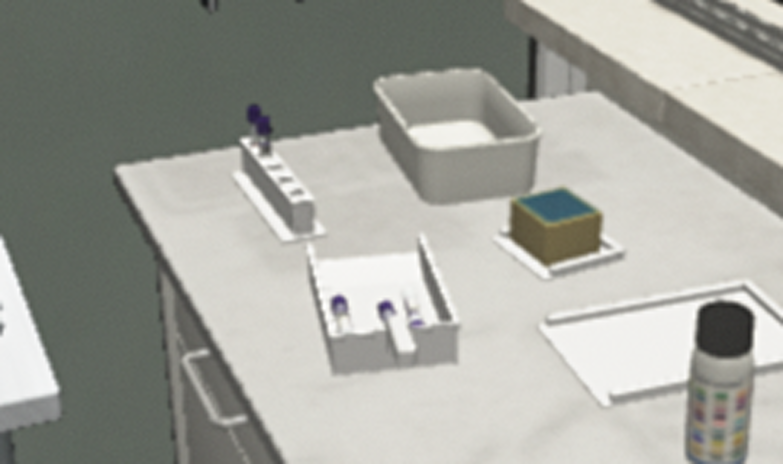

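The tube lies flat in the lane (crop, 300–480, 265–295) and the tray hasn't moved. On to the next two.

```bash
python3 - <<'E'
from h import *
pick(.4255,.1422)
t=-dT*c45-Z*c45
release(t,-nT,tr(-.07,.0135,.007))
bot.reach([.4255,.1765,.2],list(q_from(-Z,(1,.007,0))))
shot("a3",270,400,190,280,f=6); shot("a3s",150,420,120,280,"scene")
print(readout.read_clock())
E
```

```text
pre F [ 0.5 -0.5 -0.6]
hit False
open 0.015159775885728451 [0.8 0.  1.3]
up [0.7 0.2 0.3] 0.014911883986835026 [0.42524545 0.14214552 0.19949974]
touch False [-0.7 -1.3  2.2]
24.85
```

View pics/a3.png

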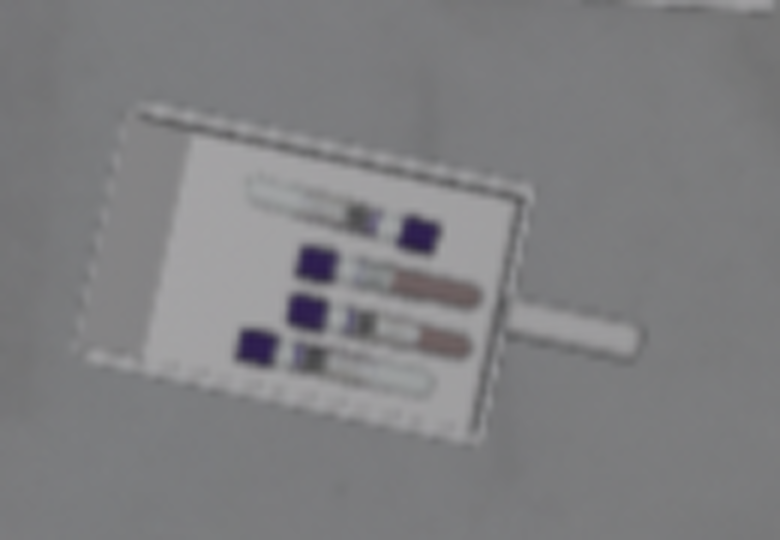

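View pics/a3s.png

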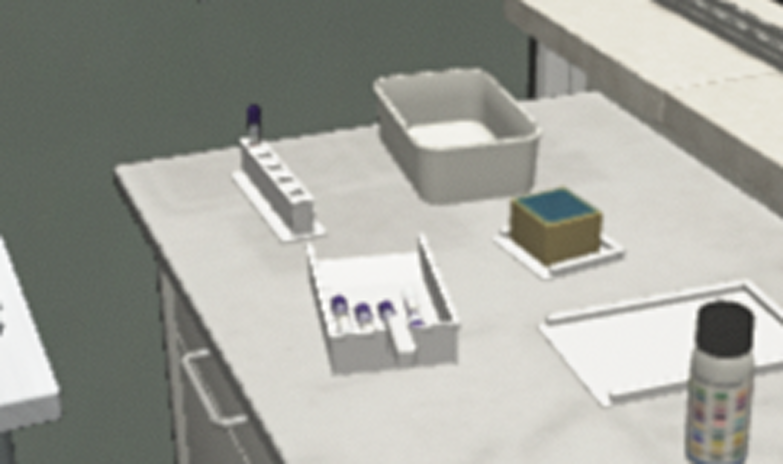

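Two tubes lie side by side and one is left in the stand. It goes crosswise, in the free space near the ramp.

```bash
python3 - <<'E'
from h import *
pick(.4255,.1763)
t=nT*c45-Z*c45
release(t,-dT,tr(.051,.042,.007))
bot.reach([.33,-.33,.25],list(q_from(-Z,-nT)))
print(np.round(readout.read_joint_positions(),2))
shot("a4",150,420,90,280); shot("a4s",150,420,120,280,"scene")
print(readout.read_clock())
E
```

```text
pre F [0.8 0.1 0.6]
hit False
open 0.015069909576821213 [ 0.2 -0.6  2.1]
up [-0.2  0.4 -0.4] 0.014951013131697643 [0.42523878 0.17620877 0.19949165]
touch False [-0.4 -0.   2.8]
[-0.88  0.18  1.83  0.    1.13 -0.67]
36.1333
```

View pics/a4.png

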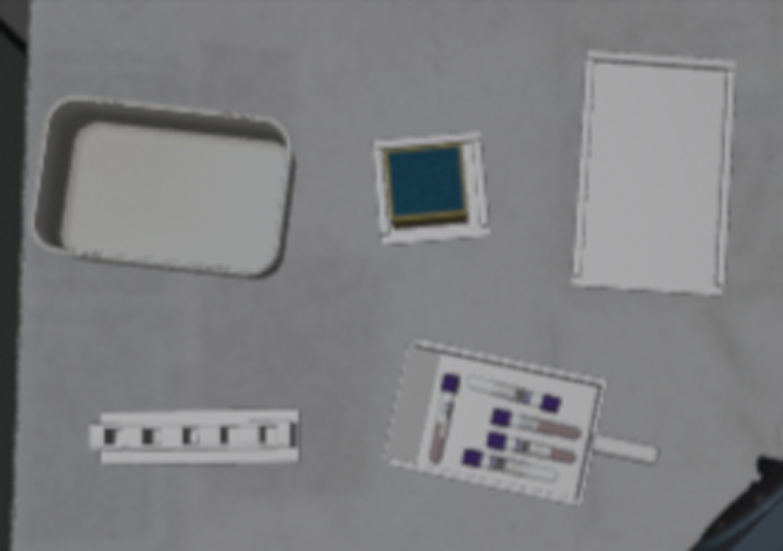

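View pics/a4s.png

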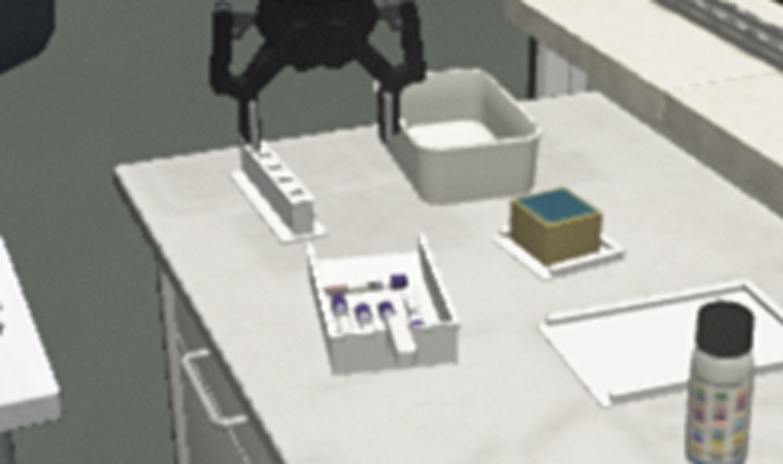

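All five tubes now lie in the tray. The stand is upright and empty, and hasn't moved. Next: re-measure the tray and grip the handle.

```bash
cat >> h.py <<'E'
LEAN=np.radians(20)
def tpose(ref,lip,yaw,pitch):
    """ref: world point of tray lip (lip=True) or tray origin; degrees; pitch + = lip down. -> TCP pos, quat"""
    a=np.radians(yaw);th=np.radians(pitch); d=np.array([np.cos(a),np.sin(a),0]); n=np.array([-d[1],d[0],0])
    X=d*np.cos(th)-Z*np.sin(th); Zt=d*np.sin(th)+Z*np.cos(th)
    O=np.array(ref,float)
    if lip: O=O-.094*X-.017*Zt
    H=O-.115*X+.045*Zt; t=X*np.sin(LEAN)-Zt*np.cos(LEAN)
    return list(H+.019*t), list(q_from(t,-n))
E
python3 - <<'E'
from h import *
p,w=avgw(4)
n,r,_=rect(w,.048,.06,350,385,230,256); print(n,r)
n,r,_=rect(w,.065,.08,155,260,115,195); print("bin",n,r)
h=np.r_[r[0],0]
O=tr(0,0,0)
P,q=tpose(O,False,77.5,0); t=R.from_quat(q).as_matrix()[:,2]
bot.reach(list(np.array(P)-.12*t),q)
print("hit",bot.line_to(P,rate=.08,until_force=8),F())
effector.close_gripper(squeeze=110); print(readout.read_opening(),F())
shot("b1s",150,420,120,280,"scene")
P,q=tpose(O+[0,0,.02],False,77.5,-4); bot.line_to(P,q,rate=.04); print(F(),np.round(readout.read_torque(),2))
shot("b2s",150,420,120,280,"scene")
print(readout.read_clock())
E
```

```text
144 ((412.2901611328125, -271.2336120605469), (58.13181686401367, 15.989949226379395), 77.9166488647461)
bin 649 ((643.4147338867188, 133.33335876464844), (221.41233825683594, 143.87879943847656), 83.34550476074219)
hit False [-1.  -0.2  0.3]
0.014563112268676395 [0.  0.7 5.4]
[ 0.5  0.5 -2.6] [-0.56  0.05  0.01]
39.7917
```

View pics/b2s.png

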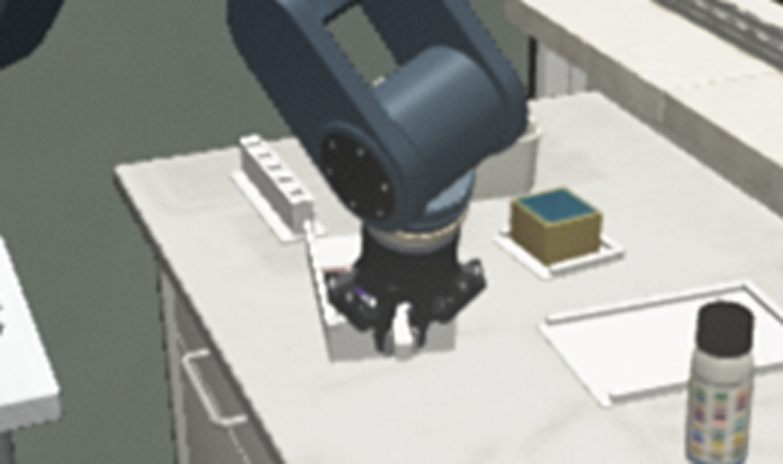

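```bash
python3 - <<'E'
from h import *
P,q=tpose(tr(0,0,.17),False,77.5,-8); bot.line_to(P,q,rate=.08)
shot("c0s",100,500,60,300,"scene",f=2)
a=np.radians(83.35); d=np.array([np.cos(a),np.sin(a),0])
bc=np.array([.6434,.1333,0])
P,q=tpose(bc-.16*d+.19*Z,True,83.35,-8); bot.line_to(P,q,rate=.12)
p,w=avgw(4); n,r,_=rect(w,.065,.08,155,260,115,195); print("bin",n,r)
shot("c1",150,420,90,280); shot("c1s",150,420,120,280,"scene"); print(F(),readout.read_clock())
E
```

```text
bin 654 ((643.3270874023438, 132.89627075195312), (220.47589111328125, 143.89450073242188), 83.34781646728516)
[-0.9 -0.1 -2. ] 43.8333
```

View pics/c0s.png

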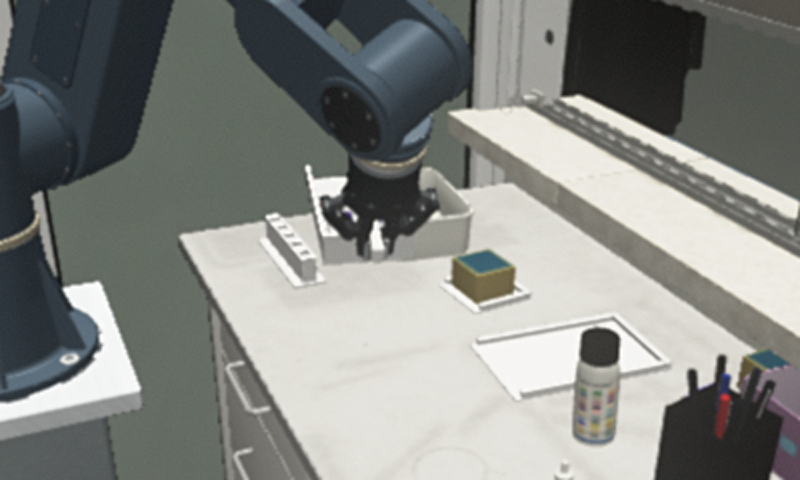

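View pics/c1.png

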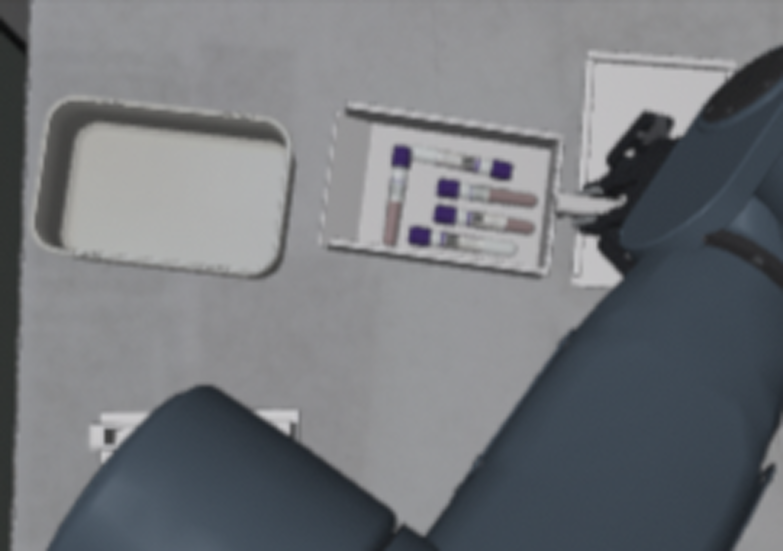

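View pics/c1s.png

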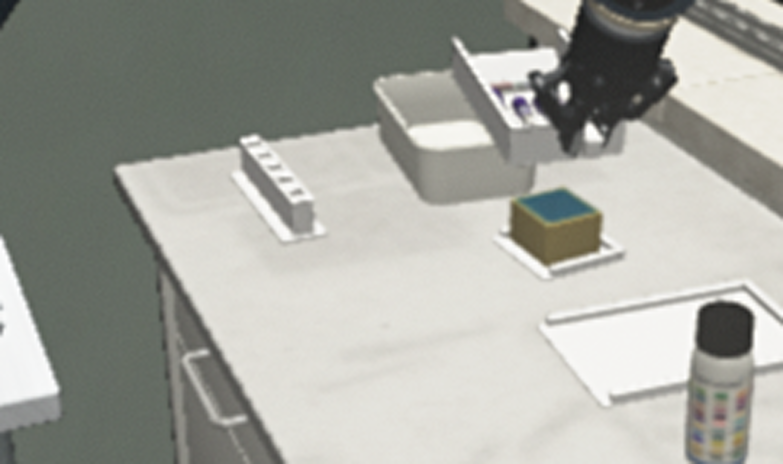

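```bash
python3 - <<'E'
from h import *
a=np.radians(83.35); d=np.array([np.cos(a),np.sin(a),0]); bc=np.array([.6433,.133,0])
p=imaging.camera("top")
for uv in ((345,105),(323,245)): print(pix2z(p,(uv[0]/2.9+150,uv[1]/2.9+90),.21))
print("exp",bc-.16*d)
L=bc-.07*d
for z,pi in ((.17,-8),(.125,10),(.095,30)):
    P,q=tpose(L+z*Z,True,83.35,pi); bot.line_to(P,q,rate=.12)
shot("d1s",150,420,100,260,"scene")
for pi in (45,58,66):
    P,q=tpose(L+.09*Z,True,83.35,pi); bot.line_to(P,q,rate=.12)
bot.hold(1); shot("d2s",150,420,100,260,"scene"); shot("d2",150,420,90,280); print(F(),readout.read_clock())
E
```

```text
[ 0.67577423 -0.04150596  0.21      ]
[ 0.56571975 -0.02553871  0.21      ]
exp [ 0.62477136 -0.02592353  0.        ]
[-0.   0.2 -0.6] 48.4083
```

View pics/d2s.png

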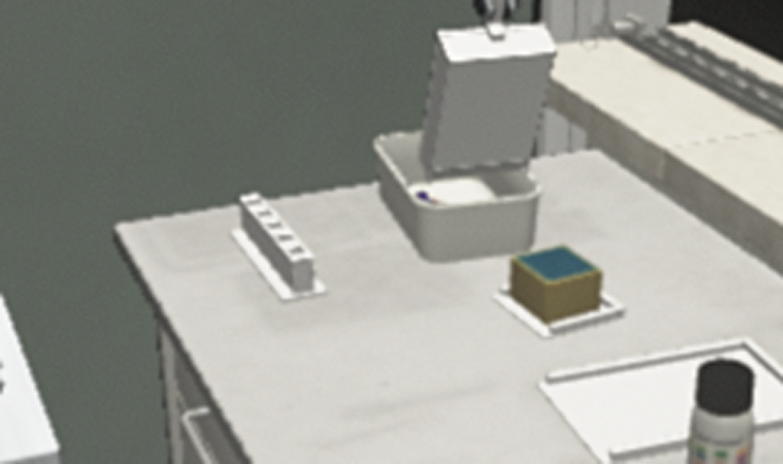

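View pics/d2.png

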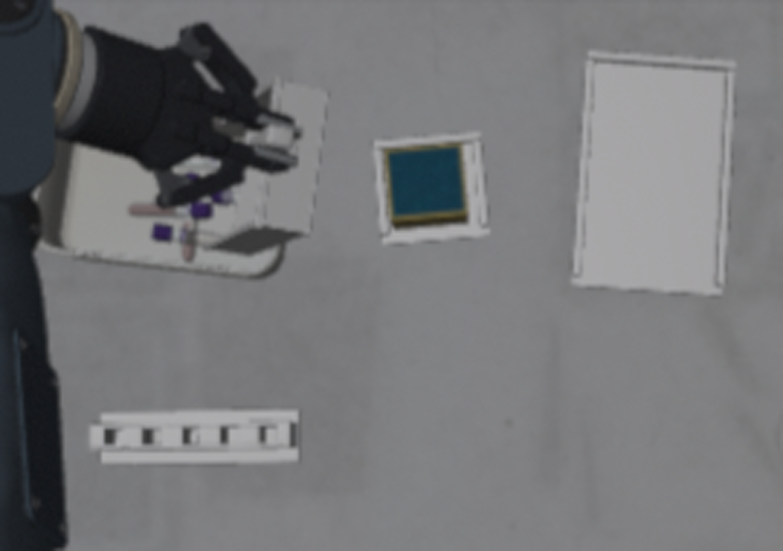

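Tubes are in the bin (crop, 130–230, 170–260). I'll lift away with the tray still pitched, level it, and look at the tray and bin.

```bash
python3 - <<'E'
from h import *
a=np.radians(83.35); d=np.array([np.cos(a),np.sin(a),0]); bc=np.array([.6433,.133,0])
L=bc-.07*d
P,q=tpose(L+.14*Z,True,83.35,66); bot.line_to(P,q,rate=.12)
P,q=tpose(L-.04*d+.19*Z,True,83.35,35); bot.line_to(P,q,rate=.15)
P,q=tpose(bc-.19*d+.21*Z,True,83.35,0); bot.line_to(P,q,rate=.15)
shot("e1",150,420,90,280); shot("e1s",150,420,100,260,"scene"); print(F(),readout.read_clock())
p=imaging.camera("top"); print([(x["location"],round(x["score"],2)) for x in imaging.recognise("used1",p)+imaging.recognise("spent1",p)])
E
```

```text
[ 0.4  0.8 -1.4] 51.2583
[([211.1, 162.4], 0.47), ([220.4, 146.8], 0.54), ([216.4, 169.6], 0.48)]
```

View pics/e1.png

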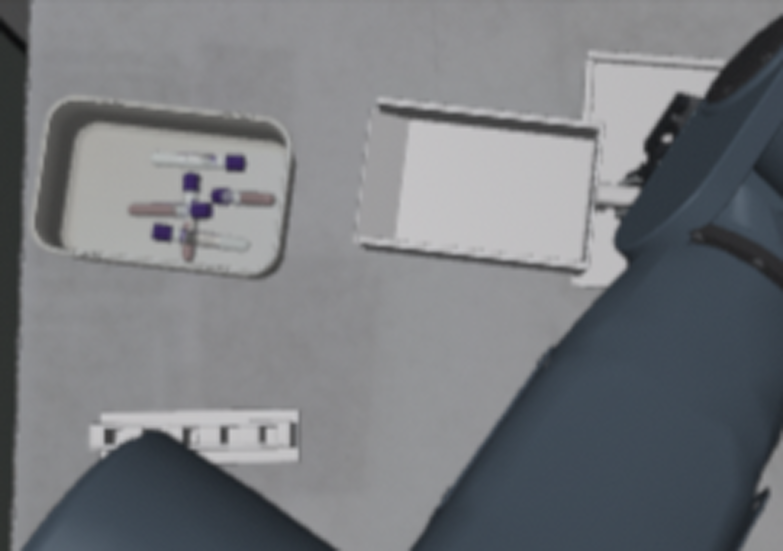

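View pics/e1s.png

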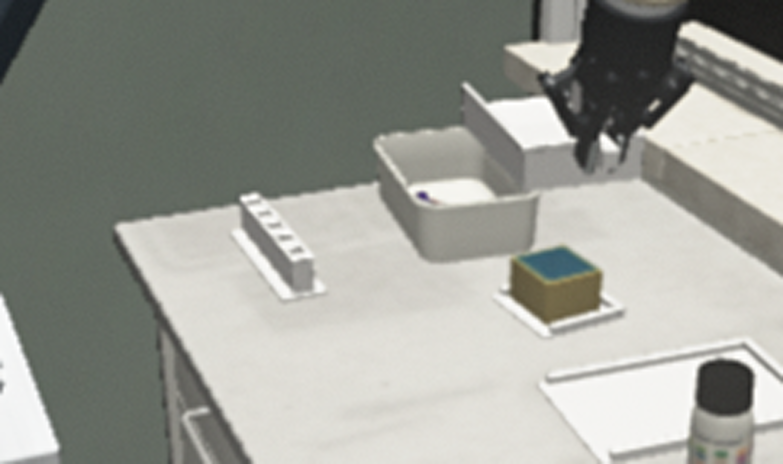

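```bash
python3 - <<'E'
from h import *
P,q=tpose([.60,-.24,.20],False,40,0); bot.line_to(P,q,rate=.15)
P,q=tpose([.6681,-.3071,.10],False,-4.1,0); bot.line_to(P,q,rate=.15)
p,w=avgw(4); np.save("w1.npy",w)
shot("f1",320,450,80,240,f=3.6); shot("f1s",200,560,120,330,"scene",f=2.2)
s=w[80:240,330:430].reshape(-1,3)
a=np.radians(-4.1); d=np.array([np.cos(a),np.sin(a)]); n=np.array([-d[1],d[0]]); o=np.array([.6681,-.3071])
A=(s[:,:2]-o)@d; B=(s[:,:2]-o)@n
ok=(abs(A)<.12)&(abs(B)<.08)
def st(l,m,x): m=m&ok; print(l,m.sum(),np.round(1000*np.percentile(x[m],[2,50,98]),1)) if m.sum() else print(l,0)
wall=(s[:,2]>.132)&(s[:,2]<.15)
for lo,hi in ((-.05,-.02),(-.02,.02),(.02,.05),(.05,.08)):
    m=(A>lo)&(A<hi)
    st(f"left{lo}",m&wall&(B>.03),B); st(f"right{lo}",m&wall&(B<-.03),B)
    st("zl",m&wall&(B>.03),s[:,2]); st("zr",m&wall&(B<-.03),s[:,2]); st("floor z",m&(abs(B)<.035),s[:,2])
st("lip",(abs(B)<.04)&(s[:,2]>.1)&(s[:,2]<.125),A)
n,r,_=rect(w,.008,.018,335,415,100,200); print(n,r)
print(F(),readout.read_clock())
E
```

```text
left-0.05 24 [49.2 51.8 54. ]
right-0.05 32 [-58.4 -55.7 -53.9]
zl 24 [135.8 141.6 143.2]
zr 32 [133.  141.2 143.8]
floor z 333 [100.7 102.9 104.9]
left-0.02 31 [49.5 51.7 53.7]
right-0.02 36 [-58.3 -55.8 -53.9]
zl 31 [138.  141.9 144. ]
zr 36 [135.5 141.6 143. ]
floor z 445 [100.6 102.9 105.2]
left0.02 24 [48.8 51.5 53.6]
right0.02 28 [-57.9 -55.2 -54.2]
zl 24 [134.5 141.5 142.9]
zr 28 [132.3 141.8 144.4]
floor z 332 [100.6 102.9 105.4]
left0.05 23 [49.9 51.4 53.6]
right0.05 31 [-58.7 -55.7 -54.1]
zl 23 [139.6 141.8 142.5]
zr 31 [132.6 141.  144.5]
floor z 361 [101.1 104.3 111.8]
lip 2226 [-73.5   9.7  90.5]
250 ((676.6920776367188, -246.58126831054688), (21.649621963500977, 211.95094299316406), 84.67809295654297)
[ 0.2 -0.  -1.1] 53.6
```

View pics/f1.png

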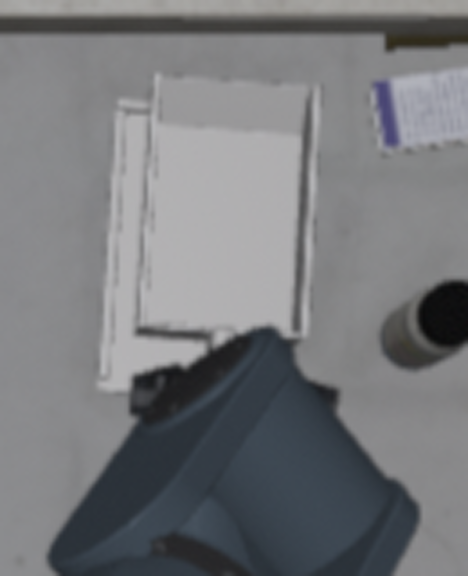

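View pics/f1s.png

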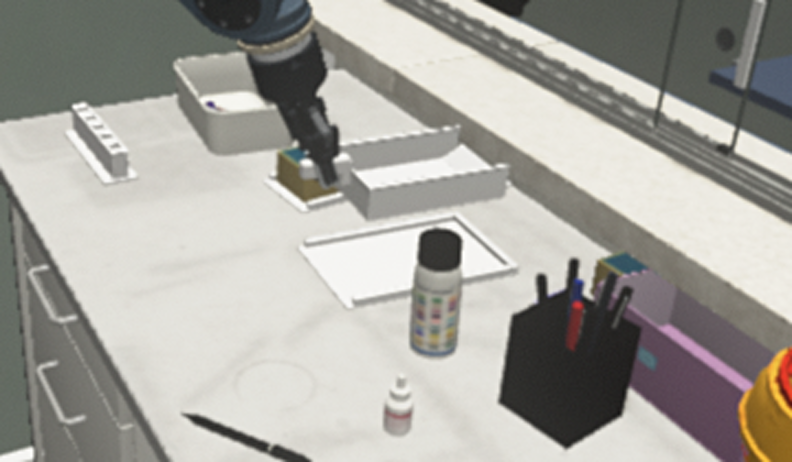

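The tray is level and 2 mm off laterally (left wall +52, right wall −56). I'll correct that and lower it.

```bash
python3 - <<'E'
from h import *
a=np.radians(-4.1); d=np.array([np.cos(a),np.sin(a),0]); n=np.array([-d[1],d[0],0])
O=np.array([.6681,-.3071,0])+.002*n+.001*d
P,q=tpose(O+.03*Z,False,-4.1,0); bot.line_to(P,q,rate=.1)
P,q=tpose(O+.001*Z,False,-4.1,0); print("touch",bot.line_to(P,q,rate=.02,until_force=4),F(),readout.read_tool_pos(),P)
effector.let_go(); bot.hold(.3); print(F())
t=R.from_quat(q).as_matrix()[:,2]
bot.line_to(list(np.array(readout.read_tool_pos())-.12*t),rate=.1)
bot.reach([.30,-.30,.3],list(q_from(-Z,-nT)))
shot("g1",140,460,90,280,f=2.4); shot("g1s",150,560,100,330,"scene",f=1.9)
p,w=avgw(4); s=w[80:240,330:430].reshape(-1,3)
d=d[:2];n=n[:2];o=np.array([.6681,-.3071]); A=(s[:,:2]-o)@d; B=(s[:,:2]-o)@n
ok=(abs(A)<.15)&(abs(B)<.08)
def st(l,m,x): m=m&ok; print(l,m.sum(),np.round(1000*np.percentile(x[m],[2,50,98]),1))
wall=(s[:,2]>.036)&(s[:,2]<.05)
for lo,hi in ((-.06,0),(.0,.06)):
    m=(A>lo)&(A<hi); st("L",m&wall&(B>.03),B); st("R",m&wall&(B<-.03),B); st("zL",m&wall&(B>.03),s[:,2]); st("zR",m&wall&(B<-.03),s[:,2]); st("floor",m&(abs(B)<.035),s[:,2])
st("rear",wall&(abs(B)<.045)&(abs(B)>.012)&(A<-.06),A); st("handle",(s[:,2]>.05)&(abs(B)<.02),A); st("hz",(s[:,2]>.05)&(abs(B)<.02),s[:,2]); st("hB",(s[:,2]>.05)&(abs(B)<.02),B)
k,r,_=rect(w,.065,.08,155,260,115,195); print("bin",r)
k,r,_=rect(w,.04,.05,176,262,225,256); print("stand",r)
k,r,_=rect(w,.04,.05,275,325,130,180); print("lanc",r)
q=w[120:220,415:470].reshape(-1,3); print("strips",q[q[:,2]>.12].mean(0))
print(readout.read_clock())
E
```

```text
touch True [0.5 0.4 4.4] [ 0.56113736 -0.29744267  0.03044445] [np.float64(0.5610164975857391), np.float64(-0.2974190275372156), np.float64(0.02814584020506774)]
[-0.3  0.4 -0.8]
L 45 [51.5 53.9 56. ]
R 51 [-56.6 -53.7 -51.8]
zL 45 [43.  44.9 46.8]
zR 51 [37.1 44.7 47.8]
floor 574 [3.3 6.  8.5]
L 43 [51.1 53.5 55.9]
R 49 [-56.9 -54.1 -52. ]
zL 43 [43.2 44.8 46.8]
zR 49 [37.6 44.7 47.7]
floor 569 [3.7 6.1 8.7]
rear 40 [-85.8 -84.5 -82.1]
handle 301 [-138.5  133.8  146.4]
hz 301 [ 53.6  98.8 131.3]
hB 301 [-17.9   0.6  19.1]
bin ((643.5029907226562, 132.8681640625), (220.7406005859375, 144.20175170898438), 83.38916015625)
stand ((424.2320251464844, 108.44058227539062), (175.4876251220703, 22.905019760131836), 89.93233489990234)
lanc ((650.1563720703125, -97.68714904785156), (66.00088500976562, 70.00390625), 4.966820240020752)
strips [ 0.59732675 -0.46105854  0.13089232]
59.5417
```

View pics/g1.png

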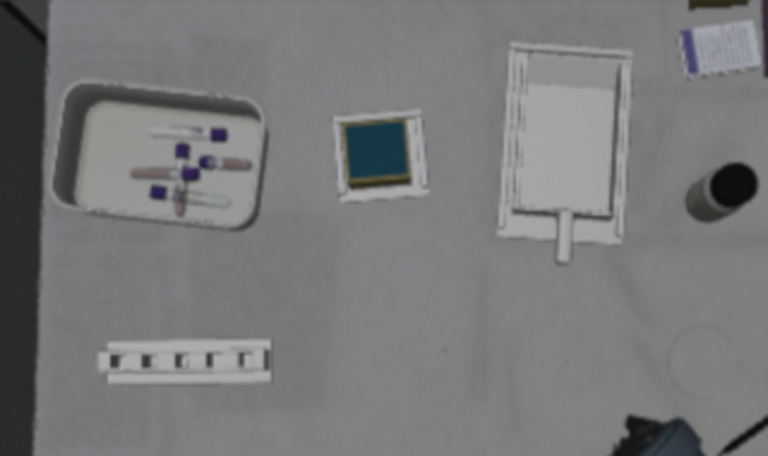

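View pics/g1s.png

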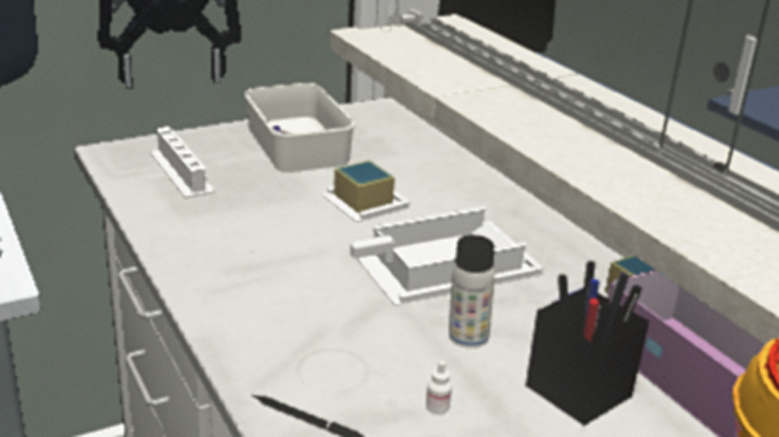

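The tray sits flat and centred in the dock, with its floor at 6 mm and its walls at 44–45 mm. All five tubes are in the bin, and everything else is where it was. Handing in.

```bash
python3 - <<'E'
from h import *
ticket.job_done(); print(readout.read_clock())
E
```

```text
the job is handed in; nothing more can be done
the job is handed in; nothing more can be done
```

The job is done and handed in, with the last clock reading at 59.5 s.

- **Tubes:** Three used tubes were in the stand. I drew each one straight up by its cap and laid it in the tray beside the two spent ones. I then carried the tray by its handle and poured all five into the bin; none fell beside it.
- **Tray:** It is parked empty in the larger plate, flat and centred to about 1 mm, with the handle out at the open side. After I let go, the tray floor was at 6 mm and both side walls were at 44–45 mm.
- **Everything else:** The bin, lancet box and strip bottle are within 1 mm of where they started. The stand is upright, but its last measured position differs by about 2 mm from the first. That is near the limit of the camera calibration, and no shift shows in the pictures.

The last checks showed no failures. While hovering over the plate I found the tray 2 mm off sideways and corrected it before lowering. I never saw the bin get knocked.

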